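Put the shoe-cream jars back in their row

ROBOT

A 6-joint arm with a two-finger parallel gripper is mounted at the origin on the work surface. World frame = base frame: x ahead of the robot, y to its left, z up, the work surface at z = 0. Lengths are in m, angles in rad, forces in N, time in s.
With the tool pointing down it reaches from about 0.25 to 0.8 m from the base axis. Payload 3.9 kg.
Tool frame: the origin (TCP) lies midway between the tips of the shut fingers; the grasp point (between the pads) lies bot.tcp_to_grasp behind it (bot.tcp_to_grasp is the distance from the TCP to the grasp point, in m); z points along the fingers, y is the direction in which the jaws open and shut (so a half turn about z gives the same grasp; the last joint's range is limited). The gripper opens to 85 mm and grips with 20 to 120 N. Pads are 22 mm wide; open, the fingers measure 114 mm over their backs; the gripper's body (76 mm by 85 mm) begins 54 mm behind the grasp point. The pads swing forward as they close: fully open they stand 13 mm farther back than shut.
Start: joints at [1.126, 0.26, -0.138, 1.173, 0, 1.571], TCP at [0.226, 0.474, 0.231] pointing down, gripper open.
Joint ranges: [-2.78, 2.78], [-0.83, 1.72], [-1.28, 1.37], [-1.9, 2.12], [-1.57, 1.48], [-3.14, 3.14]. Speed limits (rad/s): [2.57, 2.57, 3.14, 3.14, 3.14, 3.14].

INTERFACE

Orientations are given as a unit quaternion [x, y, z, w].
In Python, from workcell import bot gives the robot as it stands.
- The arm moves only by the tool send_rows, never from a script. Its argument "rows" is a list of rows, each an object of numbers: "claw": the closure, from -1 (fully open) to 1 (shut); "x", "y", "z": the shift along the world's x, y, z in cm; "wx", "wy", "wz": the turn, a rotation vector about the world's x, y, z in degrees. In form: [{"claw": .., "x": .., "y": .., "z": .., "wx": .., "wy": .., "wz": ..}, ...]. A call has 1 to 8 rows; each row shifts and turns the commanded pose from where the row before left it; what a row does not reach is not made up. A row lasts 1/10 s, in which the tool goes at most 50 mm and 8.59 degrees, less where a joint would pass 70% of its speed; a pose out of reach is approached as far as the arm can. A call is refused whole if a number of a shift passes 5 or a number of a turn 8.59, either way. A call with a gripper value outside its range is refused whole. The fingers move at their own pace and stop on an object; "grip_force" is the grip in N (left out, the last holds). Time passes only in rows, so rows that do not move let the fingers close. It gives the time, the measured TCP pose, the force and the opening at its end, in the units of the state.
- bot.read_state(): the state, without advancing time (a new reading comes with each control period).
- bot.grab_frame(name): name is "scene" or "top" or "wrist"; returns a dict with "frame" (384x512x3 uint8, blue, green, red), "mtx" (3x3 intrinsics, pixels), "R" (3x3) and "t" (3): a world point X has camera coordinates R X + t; the wrist camera has in their place "T_tool_cam" (4x4, takes a point from camera to tool coordinates, whose origin is the TCP and whose axes are the flange's). Camera axes: x right, y down, z forward; pixel columns grow to the right and rows downward; lengths in m; the calibration is good to about 2 mm. A picture is of the moment at which its call begins: read the wrist's pose just before it. There is no depth.
- bot.close_job(): hands the job in, once; it reports no verdict.
The state is a dict: "t": time; "joint_pos": joint angles; "joint_vel": joint speeds; "joint_torque": joint torques, N m; "ee_pos": TCP position; "ee_rot": TCP orientation; "force": force on the tool from outside, world axes, zero at the start; "moment": the same for the moment, N m; "finger_gap": finger opening in m.
Only numpy, scipy, OpenCV 4.12 (cv2) and the standard library are available. Lean on these libraries where they do the work, as an engineer would, in place of code of your own. Each camera call takes 0.05 s, during which the arm holds its last target. There are 200 camera calls.

TASK

Put the two squat shoe-cream jars that were left on the work table back on the low steel shelf, one on each side of the jar of the same kind that already stands there, each midway between that jar and the lip at the shelf's end, so that the three stand upright in one straight row along the middle of the shelf. They are glass: set them down rather than dropping them, and leave the jar that is already on the shelf where it is.

Things in the scene. Friction and masses are not known exactly. Their poses are not given: they have to be found in the camera images.
- jar_a_mid (a point): squat white shoe-cream jar with a black lid, 54 mm in diameter, 58 mm high in all (the lid is its top 16 mm and 51 mm across), about 0.14 kg. It stands upright on the table among other containers (a taller jar of the same width and 105 mm high, a tub 82 mm wide and 50 mm high, a flat tin), none of which is to be moved onto the shelf. The point is the jar's centre, 29 mm above its underside; z is the jar's axis, up.
- jar_b_mid (a point): The second such jar, the same in size and look: squat white shoe-cream jar with a black lid, 54 mm in diameter, 58 mm high in all (the lid is its top 16 mm and 51 mm across), about 0.14 kg. It too stands upright on the table. The point is its centre, 29 mm above its underside; z up. Either jar may go on either side.
- jar_c_mid (a point): The third such jar, the same in size and look, already standing upright on the shelf, in the middle of the row. To be left where it is. The point is its centre, 29 mm above its underside; z up.
- shelf_mid (a point): Fixed low grey steel shelf, board 298 mm long (y) by 130 mm deep (x), top 45 mm above the table. The point is the middle of its top face, right under the standing jar; y runs along the row, x across (away from the robot), z up. Front and back are open; at each end a lip rises 15 mm, inner face 143 mm from the middle. Midway between jar and lip is 85 mm from the middle, at +y and -y.
Not all that is in view belongs to the job. Leave any pink look-alike of the part that bears jar_b_mid alone. Leave any green look-alike of the part that bears jar_c_mid alone.

How it is judged:
At the end, for the whole second after the job is handed in: Both jars stand upright (within 7 degrees), released and at rest on the shelf, one on each side of the jar there, each within 18 mm along and across of the point on the shelf's middle line midway between that jar and the lip; that jar is upright and within 15 mm of where it was (((x of jar_a_mid in the frame of shelf_mid between -0.018 and 0.018 m and y of jar_a_mid in the frame of shelf_mid between 0.067 and 0.103 m and x of jar_b_mid in the frame of shelf_mid between -0.018 and 0.018 m and y of jar_b_mid in the frame of shelf_mid between -0.103 and -0.067 m) or (x of jar_b_mid in the frame of shelf_mid between -0.018 and 0.018 m and y of jar_b_mid in the frame of shelf_mid between 0.067 and 0.103 m and x of jar_a_mid in the frame of shelf_mid between -0.018 and 0.018 m and y of jar_a_mid in the frame of shelf_mid between -0.103 and -0.067 m)) and z of jar_a_mid in the frame of shelf_mid between 0.024 and 0.034 m and angle between each of jar_a_mid, jar_b_mid, jar_c_mid's own z axis and vertical below 0.12 rad and linear speed of each of jar_a, jar_b, jar_c below 0.02 m/s and z of jar_b_mid in the frame of shelf_mid between 0.024 and 0.034 m and z of jar_c_mid in the frame of shelf_mid between 0.024 and 0.034 m and distance of jar_c_mid from where it was at the start of the episode below 0.015 m); the robot touches nothing.
It fails at once if the first jar is dropped (it falls freely faster than 0.75 m/s, about 30 mm of fall) (linear speed of jar_a above 0.75 m/s and contact force between jar_a and anything else below 0.05 N).
It fails at once if the second jar is dropped (it falls freely faster than 0.75 m/s, about 30 mm of fall) (linear speed of jar_b above 0.75 m/s and contact force between jar_b and anything else below 0.05 N).
It fails at once if the jar that stands on the shelf is tipped over or pushed more than 25 mm from its place (distance of jar_c_mid from where it was at the start of the episode above 0.025 m or angle between jar_c_mid's own z axis and vertical above 0.5 rad).
It also fails if it takes over 64 s, if anything falls off the work surface, if the arm or the gripper's body presses on something with over 40 N, if the wrist force passes 120 N, or if a joint passes its speed limit or range.

## Working session

There is one attempt and no reset: what is moved stays moved. The work goes in short steps, Python scripts to look and compute and a tool call to move; the robot and the scene stay as the last step left them, time stands still between calls to the robot, and variables do not carry over. Pictures are saved under pics/ and viewed, about 8 in all and at most 12, crops included, and the job is handed in when it is done.

Besides the shell and the picture viewer there is one more tool, called as name(argument=value, ...), one argument or row to a line, values as JSON. send_rows: Moves the arm, as the interface text tells. Its arguments: {"type":"object","properties":{"rows":{"type":"array"},"grip_force":{"type":"number"}},"required":["rows"]}

```bash
mkdir -p pics; cat > h.py <<'E'
import numpy as np, cv2
from workcell import bot
def grab(n):
    f=bot.grab_frame(n); return f
def ray(f,u,v,z):
    K=np.array(f["mtx"]);R=np.array(f["R"]);t=np.array(f["t"])
    d=R.T@np.linalg.inv(K)@[u,v,1]; c=-R.T@t
    return c+d*(z-c[2])/d[2]
def proj(f,X):
    p=np.array(f["mtx"])@(np.array(f["R"])@np.array(X)+np.array(f["t"])); return p[:2]/p[2]
E
python3 - <<'E'
from h import *
import pickle
s=bot.read_state(); print(s["t"],s["ee_pos"],s["ee_rot"],s["finger_gap"],bot.tcp_to_grasp)
F={}
for n in("top","scene"):
    F[n]=grab(n); cv2.imwrite(f"pics/{n}0.png",F[n]["frame"])
    print(n, -np.array(F[n]["R"]).T@F[n]["t"])
pickle.dump(F,open("F.pkl","wb"))
a=np.hstack([cv2.resize(F[n]["frame"],(400,300)) for n in F])
cv2.imwrite("pics/top0b.png",cv2.resize(F["top"]["frame"],(800,600),interpolation=cv2.INTER_CUBIC))
cv2.imwrite("pics/scene0b.png",cv2.resize(F["scene"]["frame"],(800,600),interpolation=cv2.INTER_CUBIC))
E
```

```text
0.0 [0.2255907  0.47329161 0.23045682] [ 2.20571989e-01  9.75370194e-01 -9.66125616e-04 -2.22419217e-04] 0.0851705006966651 0.0187
top [ 0.41438066 -0.00329677  1.06689162]
scene [1.17334471 0.07040568 0.55504523]
```

View pics/top0b.png

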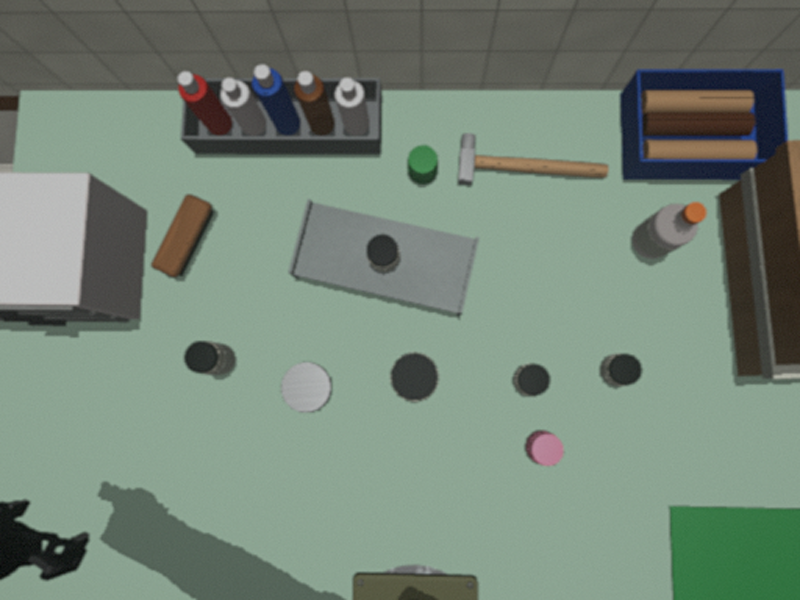

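View pics/scene0b.png

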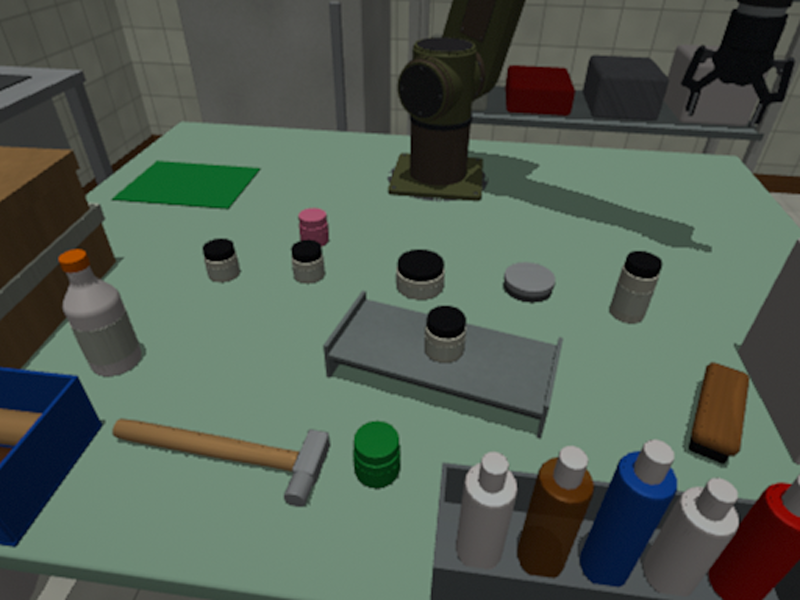

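Both views agree. Candidates (top view, 800x600 pixels):
- Tall jar at (203,357).
- Flat tin at (306,387).
- Wide tub at (414,376).
- Squat jars at (532,379) and (621,369).
- Pink look-alike at (546,448), green look-alike at (423,163).
- Shelf jar at (382,250).

I choose (532,379) and (621,369). Next I measure them.

```bash
python3 - <<'E'
from h import *
import pickle
F=pickle.load(open("F.pkl","rb"))
f=F["top"]; im=f["frame"]; g=im.max(2)
k=512/800
def blob(f,u,v,thr=50,r=24):
    g=f["frame"].max(2); m=(g<thr).astype(np.uint8)
    n,l,st,c=cv2.connectedComponentsWithStats(m)
    best=[i for i in range(1,n) if st[i,4]>60 and np.hypot(*(c[i]-[u,v]))<r]
    for i in best: print("  ",c[i],st[i])
    i=max(best,key=lambda i:st[i,4]); return c[i]
for n,u,v,z in[("J1",532,379,.058),("J2",621,369,.058),("C",382,250,.103),("tub",414,376,.05),("tall",203,357,.105)]:
    c=blob(f,u*k,v*k); print(n,ray(f,*c,z).round(4))
for n,u,v,z in[("J1",308,248,.058),("J2",219,248,.058),("C",446,320,.103)]:
    c=blob(F["scene"],u*k,v*k); print("scene",n,ray(F["scene"],*c,z).round(4))
print("pink",ray(f,546*k,447*k,.058).round(3))
# shelf board: grey low saturation region around C
hsv=cv2.cvtColor(im,cv2.COLOR_BGR2HSV)
x0,y0,x1,y1=175,115,320,210
m=np.zeros(g.shape,np.uint8); sub=hsv[y0:y1,x0:x1]
m[y0:y1,x0:x1]=((sub[...,1]<28)).astype(np.uint8)*255
m=cv2.morphologyEx(m,cv2.MORPH_OPEN,np.ones((3,3)))
cs,_=cv2.findContours(m,cv2.RETR_EXTERNAL,cv2.CHAIN_APPROX_NONE); c=max(cs,key=cv2.contourArea)
b=cv2.boxPoints(cv2.minAreaRect(c)); print(cv2.contourArea(c))
P=np.array([ray(f,*p,.045) for p in b]); print(b.round(1),P.round(3),P.mean(0))
for i in range(4):
    d=P[(i+1)%4]-P[i]; print(np.hypot(*d[:2]).round(3),np.degrees(np.arctan2(d[1],d[0])).round(1))
a=im[100:250,165:465].copy(); 
cv2.drawContours(a,[(b-[165,100]).astype(int)],0,(0,0,255),1)
cv2.imwrite("pics/crop1.png",cv2.resize(a,(800,400),interpolation=cv2.INTER_CUBIC))
E
```

```text
Traceback (most recent call last):
ValueError: max() iterable argument is empty
```

```bash
cat >> h.py <<'E'
def blob(f,u,v,thr=60,r=14):
    g=f["frame"].max(2); m=(g<thr).astype(np.uint8)
    n,l,st,c=cv2.connectedComponentsWithStats(m)
    best=[i for i in range(1,n) if st[i,4]>60 and np.hypot(*(c[i]-[u,v]))<r]
    if not best: print("none", g[int(v)-2:int(v)+3,int(u)-2:int(u)+3]); return np.array([u,v])
    i=max(best,key=lambda i:st[i,4]); print("  ",c[i].round(1),st[i]); return c[i]
E
cat > m.py <<'E'
from h import *
import pickle
F=pickle.load(open("F.pkl","rb"))
f=F["top"]; im=f["frame"]; g=im.max(2)
k=512/800
for n,u,v,z in[("J1",532,379,.058),("J2",621,369,.058),("C",382,250,.103),("tub",414,376,.05),("tall",203,357,.105)]:
    c=blob(f,u*k,v*k); print(n,ray(f,*c,z).round(4))
for n,u,v,z in[("J1",308,248,.058),("J2",219,248,.058),("C",446,320,.103)]:
    c=blob(F["scene"],u*k,v*k); print("scene",n,ray(F["scene"],*c,z).round(4))
print("pink",ray(f,546*k,447*k,.058).round(3))
hsv=cv2.cvtColor(im,cv2.COLOR_BGR2HSV)
print("hsv shelf/table",hsv[int(270*k),int(440*k)],hsv[int(300*k),int(550*k)])
x0,y0,x1,y1=175,115,320,210
m=np.zeros(g.shape,np.uint8); sub=hsv[y0:y1,x0:x1]
m[y0:y1,x0:x1]=((sub[...,1]<28)).astype(np.uint8)*255
m=cv2.morphologyEx(m,cv2.MORPH_OPEN,np.ones((3,3)))
cs,_=cv2.findContours(m,cv2.RETR_EXTERNAL,cv2.CHAIN_APPROX_NONE); c=max(cs,key=cv2.contourArea)
b=cv2.boxPoints(cv2.minAreaRect(c)); print(cv2.contourArea(c))
P=np.array([ray(f,*p,.045) for p in b]); print(b.round(1),P.round(3),P.mean(0))
for i in range(4):
    d=P[(i+1)%4]-P[i]; print(np.hypot(*d[:2]).round(3),np.degrees(np.arctan2(d[1],d[0])).round(1))
a=im[100:300,165:465].copy(); 
cv2.drawContours(a,[(b-[165,100]).astype(int)],0,(0,0,255),1)
cv2.imwrite("pics/crop1.png",cv2.resize(a,(800,533),interpolation=cv2.INTER_CUBIC))
E
python3 m.py
```

```text
[341.  242.7] [332 234  19  19 274]
J1 [ 0.4257 -0.1869  0.058 ]
   [399.2 236.1] [390 227  20  19 296]
J2 [ 0.4442 -0.3331  0.058 ]
   [244.4 160.1] [236 151  18  19 284]
C [0.6268 0.0591 0.103 ]
   [264.6 240.7] [251 227  28  28 480]
tub [0.428  0.0065 0.05  ]
   [128.8 228.2] [119 219  21  19 307]
tall [0.4531 0.3412 0.105 ]
   [196.  160.2] [187 153  19  15 230]
scene J1 [ 0.4386 -0.1838  0.058 ]
   [139.5 159.5] [130 153  20  14 231]
scene J2 [ 0.458  -0.3292  0.058 ]
   [285.1 205.6] [273 196  25  21 414]
scene C [0.6394 0.0601 0.103 ]
pink [ 0.318 -0.206  0.058]
hsv shelf/table [ 79  15 138] [ 68  36 165]
5371.0
[[184.  175.5]
 [195.  127.5]
 [306.2 153.1]
 [295.1 201.1]] [[ 0.597  0.223  0.045]
 [ 0.728  0.198  0.045]
 [ 0.66  -0.101  0.045]
 [ 0.532 -0.072  0.045]] [0.62920321 0.06196778 0.045     ]
0.134 -10.8
0.306 -102.9
0.131 167.3
0.301 77.5
```

View pics/crop1.png

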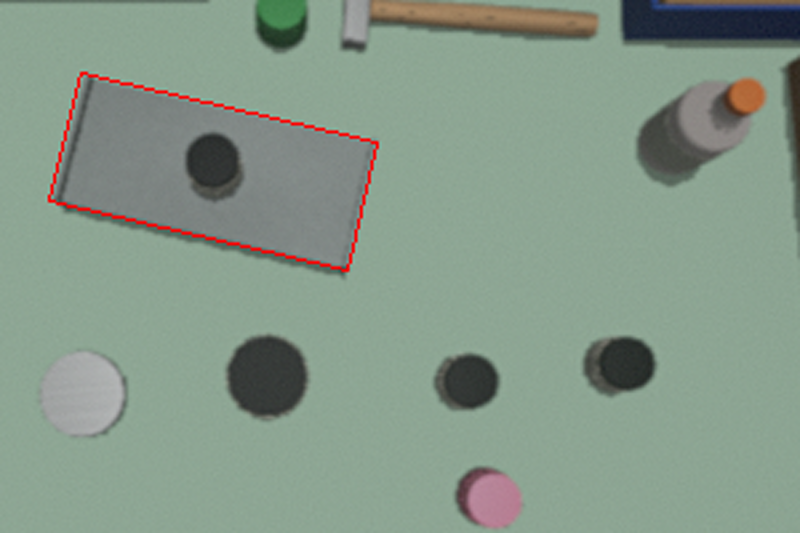

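The crop shows the chosen pair at (469,381) and (627,363): squat, black-lidded and the same lid size as the jar on the shelf. The shelf outline fits well. I grasp with the jaws across the row (yaw -12.7°), so the fingers stay clear of jar C and the lips.

send_rows(
  rows=[
    {"claw":-1,"x":1.25,"y":-4.1,"z":0,"wx":0,"wy":0,"wz":-4.8},
    {"claw":-1,"x":1.25,"y":-4.1,"z":0,"wx":0,"wy":0,"wz":-4.8},
    {"claw":-1,"x":1.25,"y":-4.1,"z":0,"wx":0,"wy":0,"wz":-4.8},
    {"claw":-1,"x":1.25,"y":-4.1,"z":0,"wx":0,"wy":0,"wz":-4.8},
    {"claw":-1,"x":1.25,"y":-4.1,"z":0,"wx":0,"wy":0,"wz":-4.8},
    {"claw":-1,"x":1.25,"y":-4.1,"z":0,"wx":0,"wy":0,"wz":-4.8},
    {"claw":-1,"x":1.25,"y":-4.1,"z":0,"wx":0,"wy":0,"wz":-4.8},
    {"claw":-1,"x":1.25,"y":-4.1,"z":0,"wx":0,"wy":0,"wz":-4.8},
  ],
  grip_force=30,
)

```text
t: 0.9
ee_pos: [0.3257, 0.1442, 0.2311]
ee_rot: [0.53, 0.848, -0.0, 0.0]
force: [1.0, 0.6, 0.0]
finger_gap: 0.0852
```

send_rows(
  rows=[
    {"claw":-1,"x":1.25,"y":-4.1,"z":0,"wx":0,"wy":0,"wz":-4.8},
    {"claw":-1,"x":1.25,"y":-4.1,"z":0,"wx":0,"wy":0,"wz":-4.8},
    {"claw":-1,"x":1.25,"y":-4.1,"z":0,"wx":0,"wy":0,"wz":-4.8},
    {"claw":-1,"x":1.25,"y":-4.1,"z":0,"wx":0,"wy":0,"wz":-4.8},
    {"claw":-1,"x":1.25,"y":-4.1,"z":0,"wx":0,"wy":0,"wz":-4.8},
    {"claw":-1,"x":1.25,"y":-4.1,"z":0,"wx":0,"wy":0,"wz":-4.8},
    {"claw":-1,"x":1.25,"y":-4.1,"z":0,"wx":0,"wy":0,"wz":-4.8},
    {"claw":-1,"x":1.25,"y":-4.1,"z":0,"wx":0,"wy":0,"wz":-4.8},
  ],
)

```text
t: 1.7
ee_pos: [0.4258, -0.1839, 0.231]
ee_rot: [0.78, 0.626, -0.0, -0.0]
force: [1.3, 1.4, 0.1]
finger_gap: 0.0855
```

send_rows(
  rows=[
    {"claw":-1,"x":0,"y":0,"z":0,"wx":0,"wy":0,"wz":0},
  ],
)

```text
t: 1.8
ee_pos: [0.4275, -0.1865, 0.2308]
ee_rot: [0.781, 0.625, -0.0, 0.001]
force: [-0.5, 1.0, -0.2]
finger_gap: 0.0851
```

```bash
cat >> h.py <<'E'
from scipy.spatial.transform import Rotation
def wrist():
    s=bot.read_state(); f=dict(bot.grab_frame("wrist"))
    W=np.eye(4); W[:3,:3]=Rotation.from_quat(s["ee_rot"]).as_matrix(); W[:3,3]=s["ee_pos"]
    C=np.linalg.inv(W@np.array(f["T_tool_cam"])); f["R"]=C[:3,:3]; f["t"]=C[:3,3]
    y=W[:3,1]; print("t",s["t"],"ee",np.round(s["ee_pos"],4),"jaw deg",np.degrees(np.arctan2(y[1],y[0])).round(1),"tilt z",W[2,2].round(4),"gap",s["finger_gap"],"F",np.round(s["force"],1),"j6",np.round(s["joint_pos"],2))
    return f
E
python3 - <<'E'
from h import *
f=wrist()
print(proj(f,[.4257,-.1869,.058]), proj(f,[.4442,-.3331,.058]))
c=blob(f,*proj(f,[.4257,-.1869,.058]),r=40); print(ray(f,*c,.058))
cv2.imwrite("pics/w1.png",f["frame"])
E
```

```text
t 1.8 ee [ 0.4275 -0.1865  0.2308] jaw deg -12.7 tilt z -1.0 gap 0.08513766578425348 F [-0.5  1.  -0.2] j6 [-0.41  0.16 -0.27  1.14 -0.    1.38]
[260.84557254 174.23094779] [306.64905989 295.68265072]
   [260.1 174.5] [ 235  149   52   52 2132]
[ 0.42493636 -0.18697507  0.058     ]
```

View pics/w1.png

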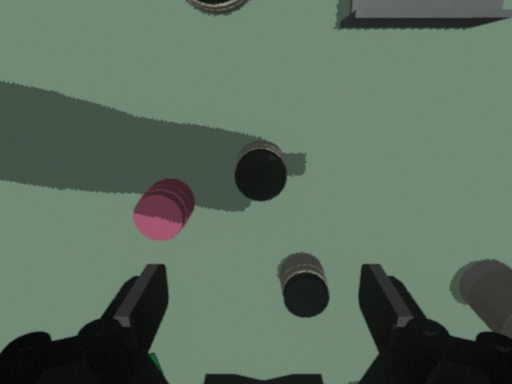

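The wrist view shows jar 1's lid at (260,175), pink at (163,210) and jar 2 at (305,295). Jar 1 comes out at (0.425,-0.187), the same as from the top camera. Descending.

send_rows(
  rows=[
    {"claw":-1,"x":-0.25,"y":0,"z":-4,"wx":0,"wy":0,"wz":0},
    {"claw":-1,"x":0,"y":0,"z":-4,"wx":0,"wy":0,"wz":0},
    {"claw":-1,"x":0,"y":0,"z":-4,"wx":0,"wy":0,"wz":0},
    {"claw":-1,"x":0,"y":0,"z":-3.5,"wx":0,"wy":0,"wz":0},
    {"claw":-1,"x":0,"y":0,"z":-3,"wx":0,"wy":0,"wz":0},
    {"claw":-1,"x":0,"y":0,"z":-2,"wx":0,"wy":0,"wz":0},
    {"claw":-1,"x":0,"y":0,"z":-1.6,"wx":0,"wy":0,"wz":0},
    {"claw":-1,"x":0,"y":0,"z":0,"wx":0,"wy":0,"wz":0},
  ],
)

```text
t: 2.65
ee_pos: [0.4207, -0.1799, 0.0085]
ee_rot: [0.778, 0.628, -0.001, -0.003]
force: [0.3, 0.1, -0.0]
finger_gap: 0.085
```

send_rows(
  rows=[
    {"claw":0,"x":0,"y":0,"z":0},
    {"claw":0.3,"x":0,"y":0,"z":0},
    {"claw":1,"x":0,"y":0,"z":0},
    {"claw":1,"x":0,"y":0,"z":0},
    {"claw":1,"x":0,"y":0,"z":0},
    {"claw":1,"x":0,"y":0,"z":0},
    {"claw":1,"x":0,"y":0,"z":0},
    {"claw":1,"x":0,"y":0,"z":0},
  ],
)

```text
invalid input at $.rows[0]: expected keys claw, x, y, z, wx, wy, wz
```

send_rows(
  rows=[
    {"claw":-1,"x":0,"y":0,"z":0,"wx":0,"wy":0,"wz":0},
    {"claw":-1,"x":0,"y":0,"z":0,"wx":0,"wy":0,"wz":0},
    {"claw":-1,"x":0,"y":0,"z":0,"wx":0,"wy":0,"wz":0},
  ],
)

```text
t: 2.95
ee_pos: [0.4243, -0.1822, 0.0114]
ee_rot: [0.779, 0.628, 0.001, 0.001]
force: [-0.2, -0.1, -0.1]
finger_gap: 0.0852
```

send_rows(
  rows=[
    {"claw":-1,"x":0,"y":-0.45,"z":0,"wx":0,"wy":0,"wz":0},
    {"claw":-1,"x":0,"y":0,"z":0,"wx":0,"wy":0,"wz":0},
    {"claw":-1,"x":0,"y":0,"z":0,"wx":0,"wy":0,"wz":0},
  ],
)

```text
t: 3.25
ee_pos: [0.4236, -0.1869, 0.0106]
ee_rot: [0.779, 0.627, 0.0, 0.0]
force: [0.4, -1.1, -0.6]
finger_gap: 0.0854
```

send_rows(
  rows=[
    {"claw":0,"x":0,"y":0,"z":0,"wx":0,"wy":0,"wz":0},
    {"claw":0.3,"x":0,"y":0,"z":0,"wx":0,"wy":0,"wz":0},
    {"claw":1,"x":0,"y":0,"z":0,"wx":0,"wy":0,"wz":0},
    {"claw":1,"x":0,"y":0,"z":0,"wx":0,"wy":0,"wz":0},
    {"claw":1,"x":0,"y":0,"z":0,"wx":0,"wy":0,"wz":0},
    {"claw":1,"x":0,"y":0,"z":0,"wx":0,"wy":0,"wz":0},
    {"claw":1,"x":0,"y":0,"z":0,"wx":0,"wy":0,"wz":0},
    {"claw":1,"x":0,"y":0,"z":0,"wx":0,"wy":0,"wz":0},
  ],
)

```text
t: 4.05
ee_pos: [0.4236, -0.1867, 0.0105]
ee_rot: [0.779, 0.627, 0.0, 0.0]
force: [0.5, 0.3, 5.6]
finger_gap: 0.0532
```

send_rows(
  rows=[
    {"claw":1,"x":0,"y":0,"z":1,"wx":0,"wy":0,"wz":0},
    {"claw":1,"x":0,"y":0,"z":2,"wx":0,"wy":0,"wz":0},
    {"claw":1,"x":0,"y":0,"z":2,"wx":0,"wy":0,"wz":0},
    {"claw":1,"x":0,"y":0,"z":2,"wx":0,"wy":0,"wz":0},
    {"claw":1,"x":0,"y":0,"z":3,"wx":0,"wy":0,"wz":0},
    {"claw":1,"x":0,"y":0,"z":3,"wx":0,"wy":0,"wz":0},
    {"claw":1,"x":0,"y":0,"z":2,"wx":0,"wy":0,"wz":0},
    {"claw":1,"x":0,"y":0,"z":0,"wx":0,"wy":0,"wz":0},
  ],
)

```text
t: 4.85
ee_pos: [0.4251, -0.1873, 0.1631]
ee_rot: [0.779, 0.627, 0.001, 0.002]
force: [1.2, 0.1, -1.5]
finger_gap: 0.053
```

Jar 1 is gripped (gap 53 mm, -1.5 N weight). Next I carry it above the far slot (0.647,0.143).

send_rows(
  rows=[
    {"claw":1,"x":1.85,"y":2.75,"z":0,"wx":0,"wy":0,"wz":0},
    {"claw":1,"x":1.85,"y":2.75,"z":0,"wx":0,"wy":0,"wz":0},
    {"claw":1,"x":1.85,"y":2.75,"z":0,"wx":0,"wy":0,"wz":0},
    {"claw":1,"x":1.85,"y":2.75,"z":0,"wx":0,"wy":0,"wz":0},
    {"claw":1,"x":1.85,"y":2.75,"z":0,"wx":0,"wy":0,"wz":0},
    {"claw":1,"x":1.85,"y":2.75,"z":0,"wx":0,"wy":0,"wz":0},
    {"claw":1,"x":1.85,"y":2.75,"z":0,"wx":0,"wy":0,"wz":0},
    {"claw":1,"x":1.85,"y":2.75,"z":0,"wx":0,"wy":0,"wz":0},
  ],
)

```text
t: 5.65
ee_pos: [0.5707, 0.0346, 0.1585]
ee_rot: [0.779, 0.627, -0.001, -0.001]
force: [0.6, -0.8, -1.2]
finger_gap: 0.0531
```

send_rows(
  rows=[
    {"claw":1,"x":1.85,"y":2.75,"z":0,"wx":0,"wy":0,"wz":0},
    {"claw":1,"x":1.85,"y":2.75,"z":0,"wx":0,"wy":0,"wz":0},
    {"claw":1,"x":1.85,"y":2.75,"z":0,"wx":0,"wy":0,"wz":0},
    {"claw":1,"x":1.85,"y":2.75,"z":0,"wx":0,"wy":0,"wz":0},
    {"claw":1,"x":0,"y":0,"z":0,"wx":0,"wy":0,"wz":0},
    {"claw":1,"x":0,"y":0,"z":0,"wx":0,"wy":0,"wz":0},
    {"claw":1,"x":0,"y":0,"z":0,"wx":0,"wy":0,"wz":0},
  ],
)

```text
t: 6.35
ee_pos: [0.644, 0.1426, 0.159]
ee_rot: [0.779, 0.627, -0.001, -0.001]
force: [-0.1, -0.0, -1.6]
finger_gap: 0.0532
```

```bash
python3 - <<'E'
from h import *
f=wrist()
for X in([.628,.0605,.103],[.647,.143,.045],[.609,-.0225,.045]): print(proj(f,X).round(0))
p=proj(f,[.627,.059,.103]); c=blob(f,*p,r=40); print("C",ray(f,*c,.103).round(4))
s=f["frame"].copy()
m=np.array([.628,.0605]); a=np.radians(77.3); ey=np.array([np.cos(a),np.sin(a)]); ex=np.array([ey[1],-ey[0]])
b=[proj(f,[*(m+i*ex*.065+j*ey*.149),.045]) for i,j in((1,1),(1,-1),(-1,-1),(-1,1))]
cv2.polylines(s,[np.array(b).astype(int)],True,(0,0,255),1)
cv2.imwrite("pics/w2.png",s)
E
```

```text
t 6.35 ee [0.644  0.1426 0.159 ] jaw deg -12.3 tilt z -1.0 gap 0.05322897228477362 F [-0.1 -0.  -1.6] j6 [ 0.22  0.53  0.09  1.14 -0.    2.  ]
[266. 328.]
[267. 191.]
[264. 358.]
   [269.4 332.9] [   15   253   497   131 40650]
C [0.6297 0.0556 0.103 ]
```

View pics/w2.png

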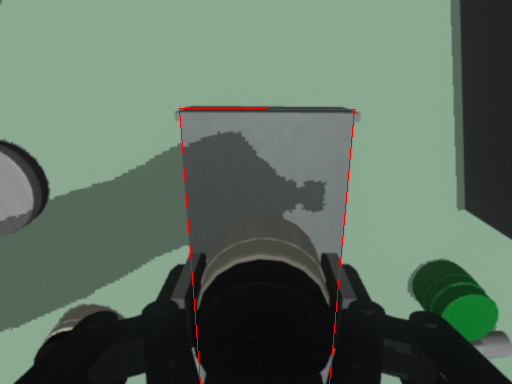

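Jar 1 hangs over the slot, and the projected board outline (lip edge at row 108) matches the image to 1-2 mm. Lowering.

send_rows(
  rows=[
    {"claw":1,"x":0.3,"y":0,"z":-2,"wx":0,"wy":0,"wz":0},
    {"claw":1,"x":0,"y":0,"z":-2,"wx":0,"wy":0,"wz":0},
    {"claw":1,"x":0,"y":0,"z":-2,"wx":0,"wy":0,"wz":0},
    {"claw":1,"x":0,"y":0,"z":-1.5,"wx":0,"wy":0,"wz":0},
    {"claw":1,"x":0,"y":0,"z":-1,"wx":0,"wy":0,"wz":0},
    {"claw":1,"x":0,"y":0,"z":-0.7,"wx":0,"wy":0,"wz":0},
    {"claw":1,"x":0,"y":0,"z":0,"wx":0,"wy":0,"wz":0},
    {"claw":1,"x":0,"y":0,"z":0,"wx":0,"wy":0,"wz":0},
  ],
)

```text
t: 7.2
ee_pos: [0.6488, 0.1433, 0.069]
ee_rot: [0.779, 0.627, 0.0, 0.0]
force: [0.3, 0.4, -0.6]
finger_gap: 0.0533
```

send_rows(
  rows=[
    {"claw":1,"x":-0.1,"y":0,"z":-0.5,"wx":0,"wy":0,"wz":0},
    {"claw":1,"x":0,"y":0,"z":-0.4,"wx":0,"wy":0,"wz":0},
    {"claw":1,"x":0,"y":0,"z":-0.2,"wx":0,"wy":0,"wz":0},
    {"claw":1,"x":0,"y":0,"z":0,"wx":0,"wy":0,"wz":0},
    {"claw":1,"x":0,"y":0,"z":0,"wx":0,"wy":0,"wz":0},
  ],
)

```text
t: 7.7
ee_pos: [0.6474, 0.1434, 0.0573]
ee_rot: [0.779, 0.627, -0.0, -0.0]
force: [0.6, -0.5, -0.6]
finger_gap: 0.053
```

send_rows(
  rows=[
    {"claw":1,"x":0,"y":0,"z":-0.1,"wx":0,"wy":0,"wz":0},
    {"claw":1,"x":0,"y":0,"z":-0.1,"wx":0,"wy":0,"wz":0},
    {"claw":1,"x":0,"y":0,"z":0,"wx":0,"wy":0,"wz":0},
    {"claw":1,"x":0,"y":0,"z":0,"wx":0,"wy":0,"wz":0},
  ],
)

```text
t: 8.1
ee_pos: [0.6476, 0.1435, 0.0556]
ee_rot: [0.779, 0.627, 0.0, 0.0]
force: [0.6, 0.3, 0.3]
finger_gap: 0.0531
```

send_rows(
  rows=[
    {"claw":1,"x":0,"y":0,"z":-0.1,"wx":0,"wy":0,"wz":0},
    {"claw":1,"x":0,"y":0,"z":0,"wx":0,"wy":0,"wz":0},
    {"claw":1,"x":0,"y":0,"z":0,"wx":0,"wy":0,"wz":0},
  ],
)

```text
t: 8.4
ee_pos: [0.6476, 0.1435, 0.0556]
ee_rot: [0.779, 0.627, 0.0, 0.0]
force: [-1.7, -1.0, 5.7]
finger_gap: 0.0532
```

Contact (5.7 N, z no longer moving). Releasing and rising.

send_rows(
  rows=[
    {"claw":0.3,"x":0,"y":0,"z":0,"wx":0,"wy":0,"wz":0},
    {"claw":0,"x":0,"y":0,"z":0,"wx":0,"wy":0,"wz":0},
    {"claw":-0.5,"x":0,"y":0,"z":0,"wx":0,"wy":0,"wz":0},
    {"claw":-1,"x":0,"y":0,"z":0,"wx":0,"wy":0,"wz":0},
    {"claw":-1,"x":0,"y":0,"z":0,"wx":0,"wy":0,"wz":0},
    {"claw":-1,"x":0,"y":0,"z":0,"wx":0,"wy":0,"wz":0},
    {"claw":-1,"x":0,"y":0,"z":0,"wx":0,"wy":0,"wz":0},
  ],
)

```text
t: 9.1
ee_pos: [0.6473, 0.1434, 0.0541]
ee_rot: [0.779, 0.627, -0.0, -0.0]
force: [-0.5, 0.0, 0.3]
finger_gap: 0.0858
```

send_rows(
  rows=[
    {"claw":-1,"x":0,"y":0,"z":1,"wx":0,"wy":0,"wz":0},
    {"claw":-1,"x":0,"y":0,"z":2,"wx":0,"wy":0,"wz":0},
    {"claw":-1,"x":0,"y":0,"z":3,"wx":0,"wy":0,"wz":0},
    {"claw":-1,"x":0,"y":0,"z":3,"wx":0,"wy":0,"wz":0},
    {"claw":-1,"x":0,"y":0,"z":3,"wx":0,"wy":0,"wz":0},
    {"claw":-1,"x":0,"y":0,"z":2,"wx":0,"wy":0,"wz":0},
    {"claw":-1,"x":0,"y":0,"z":1,"wx":0,"wy":0,"wz":0},
    {"claw":-1,"x":0,"y":0,"z":0,"wx":0,"wy":0,"wz":0},
  ],
)

```text
t: 9.9
ee_pos: [0.6484, 0.1437, 0.2064]
ee_rot: [0.779, 0.627, 0.002, 0.001]
force: [0.2, -0.2, -0.1]
finger_gap: 0.0846
```

send_rows(
  rows=[
    {"claw":-1,"x":-1.46,"y":-3.4,"z":0,"wx":0,"wy":0,"wz":0},
    {"claw":-1,"x":-1.46,"y":-3.4,"z":0,"wx":0,"wy":0,"wz":0},
    {"claw":-1,"x":-1.46,"y":-3.4,"z":0,"wx":0,"wy":0,"wz":0},
    {"claw":-1,"x":-1.46,"y":-3.4,"z":0,"wx":0,"wy":0,"wz":0},
    {"claw":-1,"x":-1.46,"y":-3.4,"z":0,"wx":0,"wy":0,"wz":0},
    {"claw":-1,"x":-1.46,"y":-3.4,"z":0,"wx":0,"wy":0,"wz":0},
    {"claw":-1,"x":-1.46,"y":-3.4,"z":0,"wx":0,"wy":0,"wz":0},
  ],
)

```text
t: 10.6
ee_pos: [0.5434, -0.0956, 0.2027]
ee_rot: [0.779, 0.627, -0.001, -0.001]
force: [0.3, -1.2, -0.0]
finger_gap: 0.0853
```

send_rows(
  rows=[
    {"claw":-1,"x":-1.46,"y":-3.4,"z":0,"wx":0,"wy":0,"wz":0},
    {"claw":-1,"x":-1.46,"y":-3.4,"z":0,"wx":0,"wy":0,"wz":0},
    {"claw":-1,"x":-1.46,"y":-3.4,"z":0,"wx":0,"wy":0,"wz":0},
    {"claw":-1,"x":-1.46,"y":-3.4,"z":0,"wx":0,"wy":0,"wz":0},
    {"claw":-1,"x":-1.46,"y":-3.4,"z":0,"wx":0,"wy":0,"wz":0},
    {"claw":-1,"x":-1.46,"y":-3.4,"z":0,"wx":0,"wy":0,"wz":0},
    {"claw":-1,"x":-1.46,"y":-3.4,"z":0,"wx":0,"wy":0,"wz":0},
    {"claw":-1,"x":0,"y":0,"z":0,"wx":0,"wy":0,"wz":0},
  ],
)

```text
t: 11.4
ee_pos: [0.4406, -0.3357, 0.2026]
ee_rot: [0.78, 0.625, -0.001, -0.001]
force: [-0.3, 1.1, -0.0]
finger_gap: 0.0856
```

send_rows(
  rows=[
    {"claw":-1,"x":0,"y":0,"z":0,"wx":0,"wy":0,"wz":0},
    {"claw":-1,"x":0,"y":0,"z":0,"wx":0,"wy":0,"wz":0},
  ],
)

```text
t: 11.6
ee_pos: [0.4427, -0.3315, 0.2034]
ee_rot: [0.778, 0.628, -0.0, -0.001]
force: [1.0, -0.2, 0.1]
finger_gap: 0.0857
```

```bash
python3 - <<'E'
from h import *
f=wrist()
p=proj(f,[.4442,-.3331,.058]);print(p)
c=blob(f,*p,r=40); print("J2",ray(f,*c,.058).round(4))
g=grab("top")
for n,X in(("C",[.628,.059,.103]),("A",[.647,.143,.103])):
    c=blob(g,*proj(g,X)); print(n,ray(g,*c,.103).round(4))
E
```

```text
t 11.6 ee [ 0.4427 -0.3315  0.2034] jaw deg -12.2 tilt z -1.0 gap 0.08569523137820205 F [ 1.  -0.2  0.1] j6 [-0.64  0.32 -0.12  1.13  0.    1.14]
[265.11055631 183.31464637]
   [264.7 184.8] [ 237  157   56   56 2498]
J2 [ 0.4435 -0.3344  0.058 ]
   [244.4 160.1] [236 151  18  19 283]
C [0.627  0.0591 0.103 ]
   [212.2 152.3] [203 143  19  20 286]
A [0.6464 0.1405 0.103 ]
```

Jar A stands 84 mm along and 1 mm across from C, and C has not moved. Now jar 2.

send_rows(
  rows=[
    {"claw":-1,"x":0.1,"y":-0.3,"z":-4,"wx":0,"wy":0,"wz":0},
    {"claw":-1,"x":0,"y":0,"z":-4,"wx":0,"wy":0,"wz":0},
    {"claw":-1,"x":0,"y":0,"z":-4,"wx":0,"wy":0,"wz":0},
    {"claw":-1,"x":0,"y":0,"z":-3,"wx":0,"wy":0,"wz":0},
    {"claw":-1,"x":0,"y":0,"z":-2.2,"wx":0,"wy":0,"wz":0},
    {"claw":-1,"x":0,"y":0,"z":-1.8,"wx":0,"wy":0,"wz":0},
    {"claw":-1,"x":0,"y":0,"z":0,"wx":0,"wy":0,"wz":0},
    {"claw":-1,"x":0,"y":0,"z":0,"wx":0,"wy":0,"wz":0},
  ],
)

```text
t: 12.5
ee_pos: [0.4443, -0.3348, 0.0144]
ee_rot: [0.778, 0.628, -0.0, -0.0]
force: [0.5, -0.6, 0.7]
finger_gap: 0.0855
```

send_rows(
  rows=[
    {"claw":-1,"x":0,"y":0,"z":0,"wx":0,"wy":0,"wz":0},
  ],
)

```text
t: 12.6
ee_pos: [0.4452, -0.3358, 0.0155]
ee_rot: [0.778, 0.628, 0.0, 0.001]
force: [-0.3, -0.8, 0.6]
finger_gap: 0.0854
```

send_rows(
  rows=[
    {"claw":-1,"x":-0.1,"y":0.1,"z":-0.3,"wx":0,"wy":0,"wz":0},
    {"claw":0,"x":0,"y":0,"z":0,"wx":0,"wy":0,"wz":0},
    {"claw":0.3,"x":0,"y":0,"z":0,"wx":0,"wy":0,"wz":0},
    {"claw":1,"x":0,"y":0,"z":0,"wx":0,"wy":0,"wz":0},
    {"claw":1,"x":0,"y":0,"z":0,"wx":0,"wy":0,"wz":0},
    {"claw":1,"x":0,"y":0,"z":0,"wx":0,"wy":0,"wz":0},
    {"claw":1,"x":0,"y":0,"z":0,"wx":0,"wy":0,"wz":0},
    {"claw":1,"x":0,"y":0,"z":0,"wx":0,"wy":0,"wz":0},
  ],
)

```text
t: 13.4
ee_pos: [0.4432, -0.3348, 0.0119]
ee_rot: [0.779, 0.627, 0.0, 0.0]
force: [-0.4, 1.4, 5.2]
finger_gap: 0.0531
```

send_rows(
  rows=[
    {"claw":1,"x":0,"y":0,"z":1,"wx":0,"wy":0,"wz":0},
    {"claw":1,"x":0,"y":0,"z":2,"wx":0,"wy":0,"wz":0},
    {"claw":1,"x":0,"y":0,"z":2,"wx":0,"wy":0,"wz":0},
    {"claw":1,"x":0,"y":0,"z":2,"wx":0,"wy":0,"wz":0},
    {"claw":1,"x":0,"y":0,"z":3,"wx":0,"wy":0,"wz":0},
    {"claw":1,"x":0,"y":0,"z":3,"wx":0,"wy":0,"wz":0},
    {"claw":1,"x":0,"y":0,"z":2,"wx":0,"wy":0,"wz":0},
    {"claw":1,"x":0,"y":0,"z":0,"wx":0,"wy":0,"wz":0},
  ],
)

```text
t: 14.2
ee_pos: [0.4448, -0.336, 0.1646]
ee_rot: [0.779, 0.627, 0.001, 0.003]
force: [-0.1, -0.3, -1.8]
finger_gap: 0.0532
```

send_rows(
  rows=[
    {"claw":1,"x":1.5,"y":2.85,"z":0,"wx":0,"wy":0,"wz":0},
    {"claw":1,"x":1.5,"y":2.85,"z":0,"wx":0,"wy":0,"wz":0},
    {"claw":1,"x":1.5,"y":2.85,"z":0,"wx":0,"wy":0,"wz":0},
    {"claw":1,"x":1.5,"y":2.85,"z":0,"wx":0,"wy":0,"wz":0},
    {"claw":1,"x":1.5,"y":2.85,"z":0,"wx":0,"wy":0,"wz":0},
    {"claw":1,"x":1.5,"y":2.85,"z":0,"wx":0,"wy":0,"wz":0},
  ],
)

```text
t: 14.8
ee_pos: [0.5324, -0.1621, 0.1597]
ee_rot: [0.779, 0.627, -0.001, -0.001]
force: [0.3, 0.4, -0.2]
finger_gap: 0.0531
```

send_rows(
  rows=[
    {"claw":1,"x":1.5,"y":2.85,"z":0,"wx":0,"wy":0,"wz":0},
    {"claw":1,"x":1.5,"y":2.85,"z":0,"wx":0,"wy":0,"wz":0},
    {"claw":1,"x":1.5,"y":2.85,"z":0,"wx":0,"wy":0,"wz":0},
    {"claw":1,"x":1.5,"y":2.85,"z":0,"wx":0,"wy":0,"wz":0},
    {"claw":1,"x":1.5,"y":2.7,"z":0,"wx":0,"wy":0,"wz":0},
    {"claw":1,"x":0,"y":0,"z":0,"wx":0,"wy":0,"wz":0},
    {"claw":1,"x":0,"y":0,"z":0,"wx":0,"wy":0,"wz":0},
    {"claw":1,"x":0,"y":0,"z":0,"wx":0,"wy":0,"wz":0},
  ],
)

```text
t: 15.6
ee_pos: [0.6068, -0.0232, 0.1602]
ee_rot: [0.779, 0.627, -0.001, -0.001]
force: [-0.0, -0.1, -0.6]
finger_gap: 0.053
```

send_rows(
  rows=[
    {"claw":1,"x":0.1,"y":0,"z":-2,"wx":0,"wy":0,"wz":0},
    {"claw":1,"x":0,"y":0,"z":-2,"wx":0,"wy":0,"wz":0},
    {"claw":1,"x":0,"y":0,"z":-2,"wx":0,"wy":0,"wz":0},
    {"claw":1,"x":0,"y":0,"z":-1.5,"wx":0,"wy":0,"wz":0},
    {"claw":1,"x":0,"y":0,"z":-1,"wx":0,"wy":0,"wz":0},
    {"claw":1,"x":0,"y":0,"z":-0.7,"wx":0,"wy":0,"wz":0},
    {"claw":1,"x":0,"y":0,"z":0,"wx":0,"wy":0,"wz":0},
    {"claw":1,"x":0,"y":0,"z":0,"wx":0,"wy":0,"wz":0},
  ],
)

```text
t: 16.4
ee_pos: [0.6093, -0.0229, 0.0698]
ee_rot: [0.779, 0.627, 0.0, 0.0]
force: [0.1, -0.6, -1.6]
finger_gap: 0.0529
```

send_rows(
  rows=[
    {"claw":1,"x":0,"y":0,"z":-0.5,"wx":0,"wy":0,"wz":0},
    {"claw":1,"x":0,"y":0,"z":-0.3,"wx":0,"wy":0,"wz":0},
    {"claw":1,"x":0,"y":0,"z":0,"wx":0,"wy":0,"wz":0},
    {"claw":1,"x":0,"y":0,"z":0,"wx":0,"wy":0,"wz":0},
  ],
)

```text
t: 16.8
ee_pos: [0.609, -0.0225, 0.0613]
ee_rot: [0.779, 0.627, -0.0, -0.0]
force: [0.3, 0.3, -1.6]
finger_gap: 0.053
```

Contact is expected near z = 0.057.

send_rows(
  rows=[
    {"claw":1,"x":0,"y":0,"z":-0.2,"wx":0,"wy":0,"wz":0},
    {"claw":1,"x":0,"y":0,"z":-0.1,"wx":0,"wy":0,"wz":0},
    {"claw":1,"x":0,"y":0,"z":-0.1,"wx":0,"wy":0,"wz":0},
    {"claw":1,"x":0,"y":0,"z":0,"wx":0,"wy":0,"wz":0},
    {"claw":1,"x":0,"y":0,"z":0,"wx":0,"wy":0,"wz":0},
  ],
)

```text
t: 17.3
ee_pos: [0.6089, -0.0226, 0.0573]
ee_rot: [0.779, 0.627, -0.0, -0.0]
force: [-0.0, -0.3, -1.1]
finger_gap: 0.0531
```

send_rows(
  rows=[
    {"claw":1,"x":0,"y":0,"z":-0.1,"wx":0,"wy":0,"wz":0},
    {"claw":1,"x":0,"y":0,"z":0,"wx":0,"wy":0,"wz":0},
    {"claw":1,"x":0,"y":0,"z":0,"wx":0,"wy":0,"wz":0},
  ],
)

```text
t: 17.6
ee_pos: [0.6091, -0.0226, 0.0569]
ee_rot: [0.779, 0.627, 0.0, 0.0]
force: [-1.4, 0.6, 4.4]
finger_gap: 0.0532
```

Contact. Releasing, rising, and moving back clear of the top camera's view of the shelf.

send_rows(
  rows=[
    {"claw":0.3,"x":0,"y":0,"z":0,"wx":0,"wy":0,"wz":0},
    {"claw":0,"x":0,"y":0,"z":0,"wx":0,"wy":0,"wz":0},
    {"claw":-0.5,"x":0,"y":0,"z":0,"wx":0,"wy":0,"wz":0},
    {"claw":-1,"x":0,"y":0,"z":0,"wx":0,"wy":0,"wz":0},
    {"claw":-1,"x":0,"y":0,"z":0,"wx":0,"wy":0,"wz":0},
    {"claw":-1,"x":0,"y":0,"z":0,"wx":0,"wy":0,"wz":0},
    {"claw":-1,"x":0,"y":0,"z":0,"wx":0,"wy":0,"wz":0},
  ],
)

```text
t: 18.3
ee_pos: [0.6089, -0.0226, 0.0561]
ee_rot: [0.779, 0.627, -0.0, -0.0]
force: [0.0, 0.4, 0.6]
finger_gap: 0.0854
```

send_rows(
  rows=[
    {"claw":-1,"x":0,"y":0,"z":1,"wx":0,"wy":0,"wz":0},
    {"claw":-1,"x":0,"y":0,"z":2,"wx":0,"wy":0,"wz":0},
    {"claw":-1,"x":0,"y":0,"z":3,"wx":0,"wy":0,"wz":0},
    {"claw":-1,"x":0,"y":0,"z":3,"wx":0,"wy":0,"wz":0},
    {"claw":-1,"x":0,"y":0,"z":3,"wx":0,"wy":0,"wz":0},
    {"claw":-1,"x":0,"y":0,"z":3,"wx":0,"wy":0,"wz":0},
    {"claw":-1,"x":0,"y":0,"z":2,"wx":0,"wy":0,"wz":0},
    {"claw":-1,"x":0,"y":0,"z":0,"wx":0,"wy":0,"wz":0},
  ],
)

```text
t: 19.1
ee_pos: [0.6112, -0.0227, 0.2308]
ee_rot: [0.779, 0.627, 0.003, 0.003]
force: [0.5, -0.2, 0.4]
finger_gap: 0.085
```

send_rows(
  rows=[
    {"claw":-1,"x":-3,"y":-3,"z":0,"wx":0,"wy":0,"wz":0},
    {"claw":-1,"x":-3,"y":-3,"z":0,"wx":0,"wy":0,"wz":0},
    {"claw":-1,"x":-3,"y":-3,"z":0,"wx":0,"wy":0,"wz":0},
    {"claw":-1,"x":-3,"y":-3,"z":0,"wx":0,"wy":0,"wz":0},
    {"claw":-1,"x":-3,"y":-3,"z":0,"wx":0,"wy":0,"wz":0},
    {"claw":-1,"x":-3,"y":-3,"z":0,"wx":0,"wy":0,"wz":0},
    {"claw":-1,"x":0,"y":0,"z":0,"wx":0,"wy":0,"wz":0},
    {"claw":-1,"x":0,"y":0,"z":0,"wx":0,"wy":0,"wz":0},
  ],
)

```text
t: 19.9
ee_pos: [0.4281, -0.2029, 0.2259]
ee_rot: [0.779, 0.626, 0.0, -0.0]
force: [0.2, 0.2, -0.1]
finger_gap: 0.0851
```

```bash
python3 - <<'E'
from h import *
print(bot.read_state()["t"],bot.read_state()["ee_pos"])
g=grab("top"); P={}
for n,X in(("C",[.628,.059,.103]),("A",[.647,.143,.103]),("B",[.609,-.0225,.103])):
    P[n]=ray(g,*blob(g,*proj(g,X)),.103)[:2]
a=np.radians(77.3); ey=np.array([np.cos(a),np.sin(a)]); ex=np.array([ey[1],-ey[0]])
for n in P: d=P[n]-[.628,.0605]; print(n,P[n].round(4),"x",(d@ex).round(4),"y",(d@ey).round(4))
s=grab("scene")["frame"]
cv2.imwrite("pics/end.png",np.vstack([cv2.resize(g["frame"][100:230,150:350],None,fx=2.3,fy=2.3),cv2.resize(s[150:280,180:380],None,fx=2.3,fy=2.3)]))
E
```

```text
19.9 [ 0.4281116  -0.20292468  0.22591617]
   [244.1 159.6] [236 151  18  19 238]
   [212.  152.1] [203 143  19  19 254]
   [277.5 166.5] [269 159  18  19 169]
C [0.6281 0.0599] x 0.0003 y -0.0006
A [0.6468 0.141 ] x 0.0007 y 0.0827
B [ 0.6113 -0.0238] x 0.0023 y -0.0859
```

View pics/end.png

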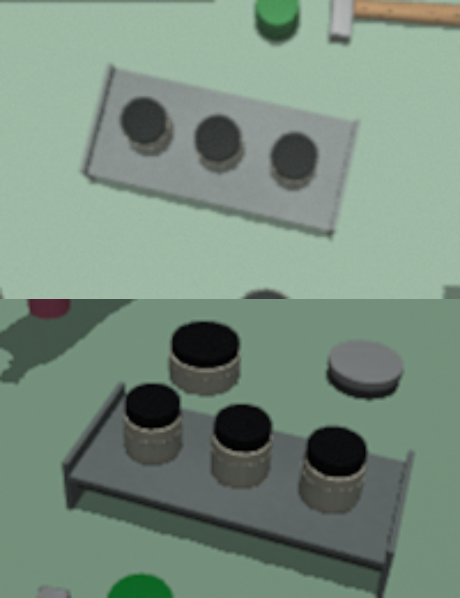

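Both views show three upright jars in one row along the shelf's middle, top-view lids at (145,123), (218,139) and (294,157), and the gripper is clear. Handing in.

```bash
python3 -c "
from workcell import bot
print(bot.close_job())"
```

```text
the job is handed in; nothing more can be done
None
```

Both squat jars are back on the shelf, one on each side of the standing jar. I gripped each across the row, lowered it until the wrist force showed contact with the shelf, then released it. The job was handed in at about 20 s of the 64 s allowed.

The last top-camera check gave these positions in the shelf's frame:

| Jar | Across (x) | Along (y) | Target along | Tolerance |
|---|---|---|---|---|
| First jar | +1 mm | +83 mm | +85 mm | 18 mm |
| Second jar | +2 mm | -86 mm | -85 mm | 18 mm |
| Standing jar | 0 mm | -1 mm | unmoved | 15 mm |

- **Upright and clear:** The top and scene pictures show all three jars upright, with the gripper away from everything.
- **Disagreements:** Early on, the scene camera put the lids about 13 mm further out in x than the top camera, because its mask included the lid's side. A wrist-camera reading of the standing jar, taken while carrying the first jar, merged with the gripper's dark shape. I used neither reading.
- **Not measured:** I judged tilt by eye only. Jar height was not measured separately; it rests on the contact heights (TCP at 56–57 mm on the shelf against 11–12 mm on the table, which matches the 45 mm shelf top).

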